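Turn a scenic base face up against the hobby board

TASK

The scenic base lies face down in front of the hobby station. Without picking it up, slide it square against the front lip of the station's board, tip it up on that lip and over so that it comes down paved side up on the board, then slide it back until it sits flush against the rail and let go. Push gently (never harder than about two and a half kilos of force) and leave everything else as it is.

Things in the scene. Friction and masses are not known exactly. Their poses are not given: they have to be found in the camera images.
- base: the scenic base: a rigid, loose square plinth, 100 x 100 x 12 mm, 0.10 to 0.21 kg, lying face down on the table at the start, its plain grey underside with a black cross on top. Origin at the centre of its paved face (which touches the table at the start), x and y along its sides, z out of its underside: z points up at the start and must point down at the end
- base_mid (a point): centre of the scenic base, half way through its thickness (6 mm along its z from the origin). Layers from the origin along its z: 0 to 6 mm the paved panel (grey cobbles on terracotta, 88 x 88 mm, centred), 6 to 12 mm the black rim plate (100 x 100 mm, upright sides), so the rim overhangs the panel by 6 mm all round
- station: the hobby station, fixed to the table; its place and yaw differ every time. Origin on the table, x towards its rail (away from the robot), y left, z up. A plywood board with a grey pad, 20 mm high, 320 mm wide (y -160 to 160), begins at x = -80 mm; a brown deck 35 mm high lies behind x = 45 mm, with six fixed paint pots at x = 95 mm, up to 71 mm high
- front_edge (a point): middle of the top of the plywood board's front edge (station x = -80 mm, 20 mm above the table). From it projects the front lip, a dark wooden strip of the board's height and width with an upright, rigid face along the station's y. It is set anew each time to project 0 to 30 mm towards the robot, firmly locked; how far is not measured and must be felt. Axes as the station's
- rail_foot (a point): middle of the foot of the rail, on the board's top (station x = 45 mm, 20 mm above the table). The rail is the upright front face of the deck, 15 mm higher than the board, along the station's y; at least 125 mm of free board lie before it. Axes as the station's
- knight: grey plastic figure on a 32 mm round black foot, 46 mm tall, standing loose on the deck of the hobby station behind the rail; leave alone. Origin at the centre of its underside, z up.
- archer: dark metal-coloured figure on a 32 mm round black foot, 46 mm tall, loose on the table at the left (+y) or right; leave alone. Origin at the centre of its underside, z up.
- wizard: blue figure on a 32 mm round black foot, 46 mm tall, loose on the table at the right or left; leave alone. Origin at the centre of its underside, z up.
- glue: yellow glue bottle with red cap, 32 mm across, 85 mm tall; leave alone. Origin at the centre of its underside, z up.
- glass: drinking glass, 72 mm across, 100 mm tall; leave alone. Origin at the centre of its underside, z up.
- nippers: sprue nippers with red handles, about 115 mm long, 9 mm high, lying on the cutting mat; leave alone. Origin at the centre of its underside, z up.
There are look-alikes about, which are no part of the job. What is meant by the base is not green, and is the smaller of those in its own colour.

How it is judged:
On the way, in this order (a step that is already met when the one before it is completed fails the run):
1. the base, still face down and flat, is pushed up square to the board's front lip (within 0.1 rad, its far side within 34 mm of the plywood's front edge) (angle between base's own z axis and vertical below 0.06 rad and x of base_mid in the frame of station above -0.164 m and z of base_mid in the frame of station below 0.01 m and (angle between the x axis of station and the x axis of base, either way round below 0.1 rad or angle between the x axis of station and the y axis of base, either way round below 0.1 rad)), for 0.05 s.
2. the base is tipped up on the front lip (50 to 100 degrees from its first attitude, its centre 20 mm behind to 85 mm before the plywood's front edge) (angle between base's own z axis and vertical between 0.87 and 1.75 rad and x of base_mid in the frame of station between -0.165 and -0.06 m), for 0.1 s.
3. the base has come down paved side up on the board (angle between base's own z axis and vertical above 3.05 rad and x of base_mid in the frame of station above -0.11 m and z of base_mid in the frame of station between 0.021 and 0.031 m), for 0.2 s.
At the end, for the whole second after the job is handed in: the base lies flat and at rest on the board, paved side up (within 0.06 rad), flush against the rail (its centre within 3 mm of the place where it touches, square within 0.05 rad) and wholly on the board between its two ends, and nobody touches it (angle between base's own z axis and vertical above 3.08 rad and x of base_mid in the frame of station between -0.008 and 0.001 m and y of base_mid in the frame of station between -0.11 and 0.11 m and z of base_mid in the frame of station between 0.023 and 0.029 m and (angle between the x axis of station and the x axis of base, either way round below 0.05 rad or angle between the x axis of station and the y axis of base, either way round below 0.05 rad) and linear speed of base below 0.01 m/s and angular speed of base below 0.1 rad/s).
It fails at once if the robot pushes the base with more than 25 N (contact force between any of the arm, the fingers and base above 25 N).
It fails at once if the robot presses the station with more than 25 N (contact force between any of the arm, the fingers and station above 25 N).
It fails at once if the base is picked up (its centre more than 85 mm above the table) (height (world z) of base_mid above 0.085 m).
It fails at once if a figure, the glue, glass or nippers is moved by more than 10 mm or tipped (distance of any of knight, archer, wizard, glue, glass, nippers from where it was at the start of the episode above 0.01 m or angle between any of knight, archer, wizard, glue, glass, nippers's own z axis and vertical above 0.2 rad).
It also fails if it takes over 72 s, if anything falls off the work surface, if the arm or the gripper's body presses on something with over 40 N, if the wrist force passes 120 N, or if a joint passes its speed limit or range.

ROBOT

A 7-joint arm with a two-finger parallel gripper is mounted at the origin on the work surface. World frame = base frame: x ahead of the robot, y to its left, z up, the work surface at z = 0. Lengths are in m, angles in rad, forces in N, time in s.
With the tool pointing down it reaches from about 0.425 to 0.95 m from the base axis. Payload 4.7 kg.
Tool frame: the origin (TCP) lies between the finger pads; the fingertips stand 25 mm ahead of it and the grasp point (between the pads) lies 6 mm ahead of it; x points along the fingers, z is the direction in which the jaws open and shut, and the axes are right-handed (so a half turn about x gives the same grasp; the last joint's range is limited). The gripper opens to 85 mm and grips with 20 to 120 N. Pads are 22 mm wide; open, the fingers measure 114 mm over their backs; the gripper's body (76 mm by 85 mm) begins 54 mm behind the grasp point. The pads swing forward as they close: fully open they stand 13 mm farther back than shut.
Start: joints at [1.16, 0.469, -0.049, 1.532, 0.024, 1.141, -0.082], TCP at [0.252, -0.626, 0.22] pointing down, gripper open.
Joint ranges: [-2.59, 2.59], [-0.33, 1.99], [-1.39, 1.29], [0.1, 2.45], [-1.04, 4.18], [0.21, 1.99], [-2.66, 2.66]. Speed limits (rad/s): [2.57, 2.57, 3.14, 3.14, 3.14, 3.14, 3.14].

INTERFACE

Orientations are given as a 3x3 rotation matrix whose columns are the frame's x, y, z axes.
In Python, from rig import * gives the robot as it stands. Calls block until the motion is done:
- movep(position, orientation): joint-space move of the TCP to a pose.
- move_l(position, attitude=None, feed=0.15, until_force=None): straight line of the TCP; attitude=None keeps the orientation; feed is the mean speed in m/s. With until_force (N) it stops when the force on the tool has changed by that much, and returns True; else False.
- move_joints(angles): joint-space move.
- command_gripper(opening, newtons=None): finger opening in m; newtons is the grip in N (None keeps the last); returns when the fingers have stopped.
- sleep(seconds).
- inverse_kinematics(position, orientation): joint angles nearest the present ones, or None.
- sense(): the state.
- camera(name): name is "scene" or "side" or "wrist"; returns (picture, depth): 420x560x3 uint8, red, green, blue; 420x560 float32, m along the optical axis (not along the pixel's ray), 0 where there is no reading.
- camera_params(name): a dict with "K" (3x3 intrinsics, pixels), "position" and "rotation" of the camera in the world; the wrist camera has in their place "tool_from_camera" (4x4, takes a point from camera to tool coordinates, whose origin is the TCP and whose axes are the tool frame's). Camera axes: x right, y down, z forward; pixel columns grow to the right and rows downward; lengths in m; the calibration is good to about 2 mm. The wrist camera is an equidistant fisheye: a pixel r from the principal point sees the ray r / f radians off the axis. A picture is of the moment at which its call begins: read the wrist's pose just before it. camera_params takes no time and is no camera call.
A pose or a line that the arm cannot do raises Unreachable and nothing moves.
- finish_job(): hands the job in, once; it reports no verdict.
The state is a dict: "time_s": time; "joint_pos": joint angles; "qd": joint speeds; "joint_efforts": joint torques, N m; "position": TCP position; "tcp_rot": TCP orientation; "wrist_force": force on the tool from outside, world axes, zero at the start; "ft_torque": the same for the moment, N m; "finger_gap": finger opening in m.
Only numpy, scipy, OpenCV 4.12 (cv2) and the standard library are available. Lean on these libraries where they do the work, as an engineer would, in place of code of your own. Each camera call takes 0.05 s, during which the arm holds its last target.

## Working session

There is one attempt and no reset: what is moved stays moved. The work goes in short steps, each a Python script; the robot and the scene stay as the last script left them, time stands still between calls to the robot, and variables do not carry over. Pictures are saved under pics/ and viewed, and the job is handed in when it is done.

```bash
ls; mkdir -p pics
python3 - <<'E'
from rig import *
import cv2,numpy as np
s=sense();print({k:np.round(v,3).tolist() for k,v in s.items()})
for n in("scene","side","wrist"):
    p,d=camera(n);cv2.imwrite(f"pics/{n}0.png",p[:,:,::-1]);np.save(f"pics/{n}0.npy",d)
    print(n,{k:np.round(v,4).tolist() for k,v in camera_params(n).items()})
E
```

```text
pics
{'time_s': 0.0, 'joint_pos': [1.16, 0.469, -0.049, 1.534, 0.024, 1.141, -0.082], 'qd': [0.0, -0.0, 0.0, -0.0, -0.001, -0.0, 0.0], 'joint_efforts': [-0.0, -51.029, -0.046, -23.771, 0.011, 0.008, 0.0], 'position': [0.251, -0.626, 0.219], 'tcp_rot': [[-0.001, 0.928, 0.373], [0.002, 0.373, -0.928], [-1.0, -0.0, -0.002]], 'wrist_force': [-0.258, -0.759, 0.281], 'ft_torque': [0.042, 0.045, -0.056], 'finger_gap': 0.085}
scene {'K': [[467.1837, 0.0, 272.866], [0.0, 467.1837, 212.9181], [0.0, 0.0, 1.0]], 'position': [1.1582, -0.6963, 0.9273], 'rotation': [[0.7647, 0.4331, -0.4771], [0.6441, -0.5357, 0.5461], [-0.0191, -0.7249, -0.6886]]}
side {'K': [[463.3567, 0.0, 274.5911], [0.0, 463.3567, 209.6911], [0.0, 0.0, 1.0]], 'position': [0.237, 0.8742, 0.7172], 'rotation': [[-0.9242, -0.2342, 0.3016], [-0.3811, 0.5178, -0.7659], [0.0232, -0.8228, -0.5678]]}
wrist {'K': [[325.1923, 0.0, 278.8944], [0.0, 325.1923, 210.8605], [0.0, 0.0, 1.0]], 'tool_from_camera': [[-0.0, -0.3112, 0.9503, -0.1541], [-0.0015, -0.9503, -0.3112, 0.0794], [1.0, -0.0014, -0.0004, 0.0001], [0.0, 0.0, 0.0, 1.0]]}
```

View pics/scene0.png

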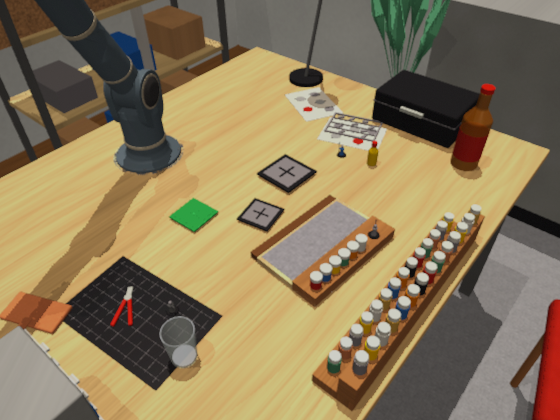

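View pics/side0.png

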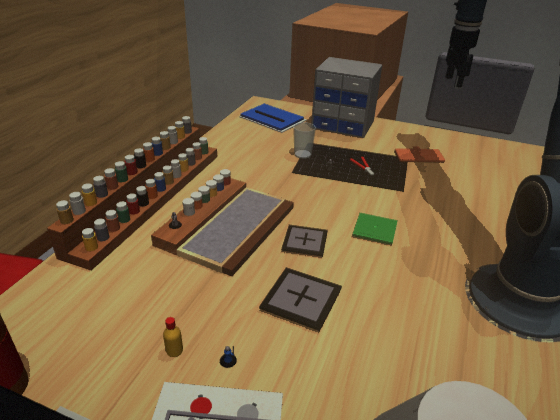

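View pics/wrist0.png

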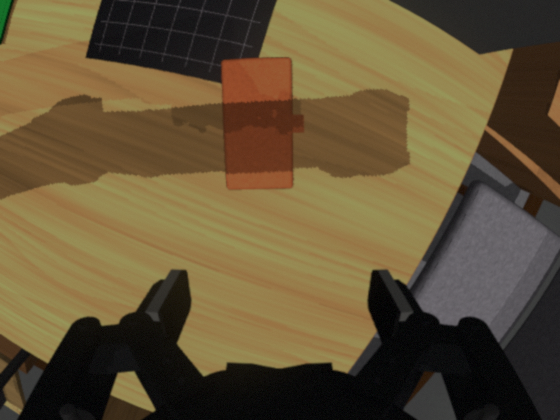

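Candidates in the scene view: the small grey square with a cross at (261,214), a larger grey one with a cross at (287,172), and a green one at (194,214). The small grey one fits the description. In the side view it is at (305,240). Next I'll build an orthographic map from depth to check its size.

```bash
cat > h.py <<'E'
from rig import *
import cv2,numpy as np
def cloud(n,p,d):
    c=camera_params(n);K=c["K"];v,u=np.mgrid[:420,:560]
    X=np.stack([(u-K[0][2])/K[0][0]*d,(v-K[1][2])/K[1][1]*d,d],-1)
    W=X@np.array(c["rotation"]).T+np.array(c["position"]);W[d==0]=np.nan
    return W
def proj(n,P):
    c=camera_params(n);K=np.array(c["K"]);q=(np.atleast_2d(P)-c["position"])@np.array(c["rotation"]);q=q@K.T
    return q[:,:2]/q[:,2:]
def ortho(n,p,z=0.012,x0=.3,y0=-.4,w=.7,px=1000):
    # rectified picture of plane z ; image col = y (left is +y), row = -x
    c=camera_params(n)
    pass
E
python3 - <<'E'
from h import *
for n in("scene","side"):
    p=cv2.imread(f"pics/{n}0.png");d=np.load(f"pics/{n}0.npy");W=cloud(n,p,d)
    # sampled heights
    pts={"scene":{"base":(262,207),"big":(287,165),"table":(230,240),"pad":(320,240),"mid":(345,262)},"side":{"base":(305,233),"big":(310,285),"table":(250,290),"pad":(240,225)}}[n]
    for k,(u,v) in pts.items(): print(n,k,np.round(np.nanmedian(W[v-2:v+3,u-2:u+3].reshape(-1,3),0),4))
    ok=~np.isnan(W[...,0]); P=W[ok];C=p[ok]
    o=np.argsort(P[:,2])
    # map: 800x600, 1 mm/px ; x from .35 to .95 rows up, y from .4 to -.4
    r=((.95-P[:,0])*1000).astype(int);c=((.4-P[:,1])*1000).astype(int)
    m=(r>=0)&(r<600)&(c>=0)&(c<800);o=o[m[o]]
    im=np.zeros((600,800,3),np.uint8)
    for dr in(0,1,2):
        for dc in (0,1,2): im[np.clip(r[o]+dr-1,0,599),np.clip(c[o]+dc-1,0,799)]=C[o]
    cv2.imwrite(f"pics/map_{n}.png",im)
E
```

```text
scene base [0.4841 0.0289 0.0129]
scene big [0.4203 0.2224 0.0166]
scene table [ 0.4943 -0.1166  0.0005]
scene pad [0.694  0.0216 0.0204]
scene mid [ 0.7991 -0.0214  0.047 ]
side base [ 0.5034 -0.0141  0.0121]
side big [0.4304 0.1611 0.0159]
side table [ 5.494e-01  2.133e-01 -1.000e-04]
side pad [0.6608 0.0324 0.0203]
```

View pics/map_scene.png

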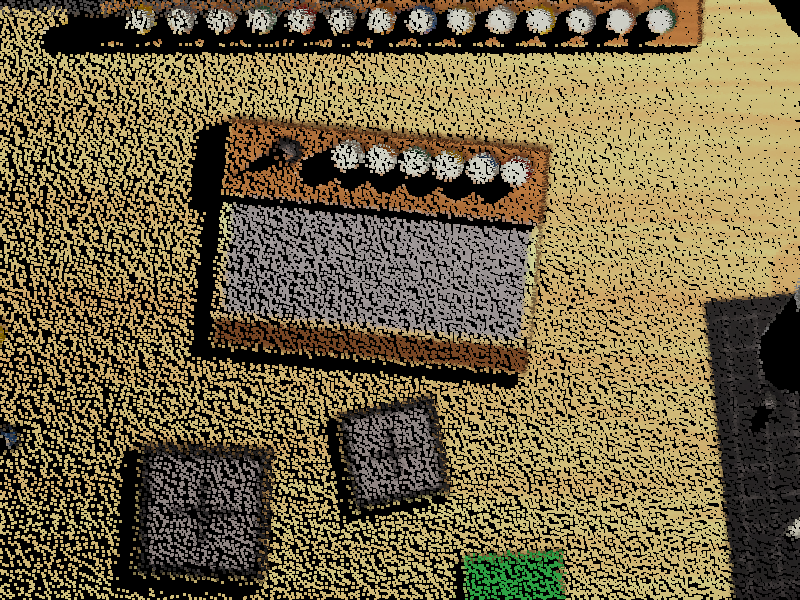

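View pics/map_side.png

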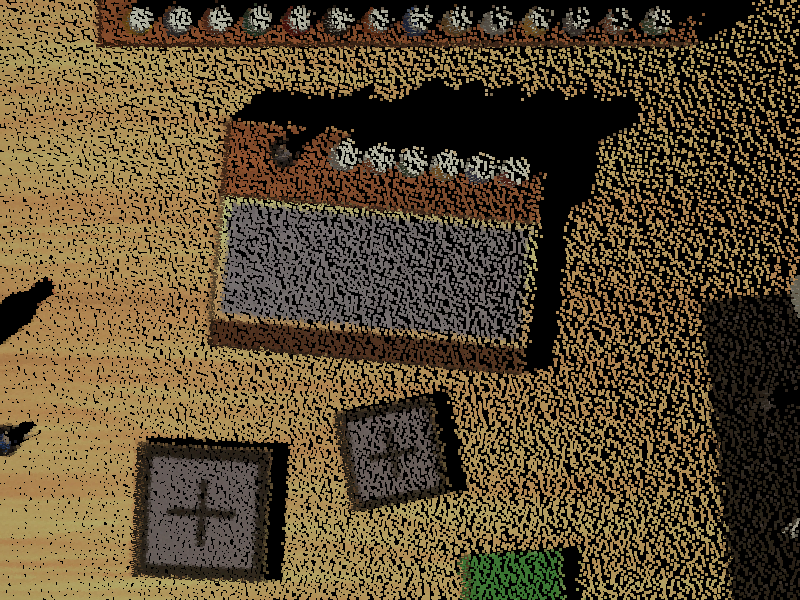

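```bash
python3 - <<'E'
from h import *
for n in("scene","side"):
    p=cv2.imread(f"pics/{n}0.png");d=np.load(f"pics/{n}0.npy");W=cloud(n,p,d);P=W.reshape(-1,3);P=P[~np.isnan(P[:,0])]
    m=(abs(P[:,0]-.495)<.09)&(abs(P[:,1]-.005)<.09)&(P[:,2]>.008)&(P[:,2]<.017)
    r=cv2.minAreaRect((P[m,:2]*1000).astype(np.float32));print(n,"base",r, np.median(P[m,2]))
    m=(abs(P[:,0]-.7)<.2)&(abs(P[:,1]-.02)<.25)&(P[:,2]>.016)&(P[:,2]<.0245)
    b=P[m]; 
    def edge(lo,hi,which,fl):
        xs=[];ys=[]
        for y in np.arange(-.11,.165,.005):
            q=b[abs(b[:,1]-y)<.0025]
            if len(q)>5: xs.append(np.sort(q[:,0])[2 if which==0 else -3]);ys.append(y)
        xs=np.array(xs);ys=np.array(ys)
        for _ in range(4):
            c=np.polyfit(ys,xs,1);e=xs-np.polyval(c,ys);k=abs(e)<2.5*e.std()+1e-4;xs=xs[k];ys=ys[k]
        print(n,fl,"x=%.4f + %.4f y"%(c[1],c[0]),"yaw",-np.arctan(c[0]),"n",len(xs),"sd",e.std())
    edge(0,0,0,"lip");edge(0,0,1,"rail")
    r=cv2.minAreaRect((b[:,:2]*1000).astype(np.float32));print(n,"board",r)
    m=(abs(P[:,0]-.75)<.2)&(abs(P[:,1]-.02)<.25)&(P[:,2]>.033)&(P[:,2]<.038)
    r=cv2.minAreaRect((P[m,:2]*1000).astype(np.float32));print(n,"deck",r)
    # brown lip vs plywood: print colours along a line
E
python3 - <<'E'
import cv2
p=cv2.imread("pics/scene0.png")[180:300,215:415];q=cv2.imread("pics/side0.png")[180:280,150:350]
import numpy as np
a=cv2.resize(p,None,fx=4,fy=4,interpolation=2);cv2.imwrite("pics/crop_scene.png",a)
cv2.imwrite("pics/crop_side.png",cv2.resize(q,None,fx=4,fy=4,interpolation=2))
E
```

```text
scene base ((513.7631225585938, -14.936294555664062), (128.27853393554688, 156.2042694091797), 11.678485870361328) 0.01241587041746256
scene lip x=0.5919 + 0.1064 y yaw -0.10603682678140688 n 55 sd 0.002379209988880764
scene rail x=0.7707 + -0.1072 y yaw 0.10683272404421017 n 55 sd 0.03858911567184428
scene board ((651.4281005859375, 52.982818603515625), (377.5890197753906, 337.4257507324219), 84.61985778808594)
scene deck ((837.8263549804688, 17.9161376953125), (494.2593078613281, 222.05799865722656), 89.692138671875)
side base ((515.7496337890625, -14.27313232421875), (134.08370971679688, 154.66567993164062), 8.933880805969238) 0.011696642500762577
side lip x=0.5910 + 0.0871 y yaw -0.08691374136978954 n 51 sd 0.001445715699341493
side rail x=0.7381 + 0.1043 y yaw -0.10387904532628857 n 50 sd 0.0013122903247607715
side board ((620.0927734375, 46.02345275878906), (353.20751953125, 341.7041931152344), 75.1036148071289)
side deck ((833.445556640625, 24.52008056640625), (493.7355041503906, 206.20787048339844), 88.79591369628906)
```

View pics/crop_scene.png

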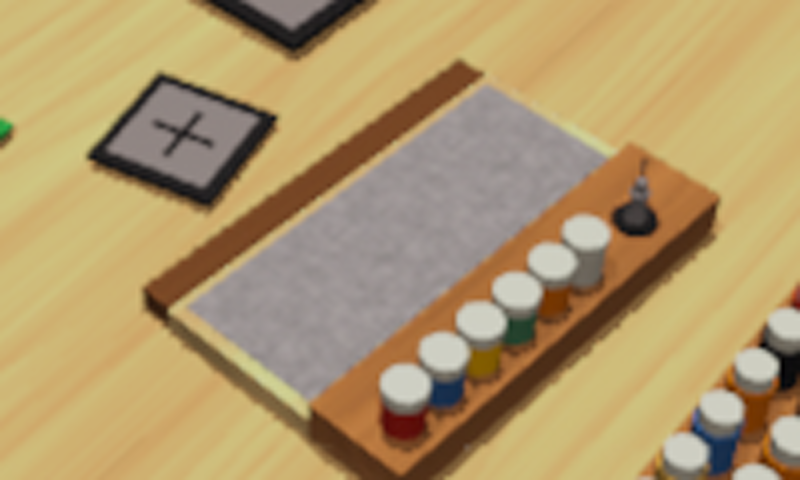

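View pics/crop_side.png

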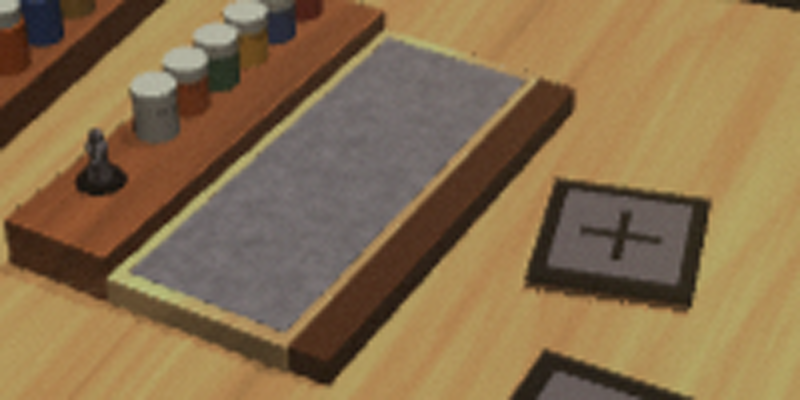

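```bash
cat >> h.py <<'E'
def onplane(n,uv,z):
    c=camera_params(n);K=np.array(c["K"]);R=np.array(c["rotation"]);o=np.array(c["position"])
    uv=np.atleast_2d(uv).astype(float);r=np.c_[(uv-K[:2,2])/K[0,0],np.ones(len(uv))]@R.T
    return o+r*((z-o[2])/r[:,2])[:,None]
E
python3 - <<'E'
from h import *
for n,(u,v) in {"scene":(262,207),"side":(305,229)}.items():
    p=cv2.imread(f"pics/{n}0.png")
    hsv=cv2.cvtColor(p,cv2.COLOR_BGR2HSV)
    m=((hsv[...,1]<90)&(hsv[...,2]<180)).astype(np.uint8)   # plate incl. rim (unsaturated)
    g=cv2.inRange(p,np.clip(p[v,u].astype(int)-28,0,255),np.clip(p[v,u].astype(int)+28,0,255))//255
    g=cv2.morphologyEx(g,cv2.MORPH_CLOSE,np.ones((5,5)))
    k,l=cv2.connectedComponents(g);q=(l==l[v,u])
    P=onplane(n,np.argwhere(q)[:,::-1],.012)
    hull=cv2.convexHull((P[:,:2]*1000).astype(np.float32));r=cv2.minAreaRect(hull);print(n,q.sum(),"grey rect",r)
    # cross centre
print(onplane("scene",[(260.75,213.5)],.012),onplane("side",[(305.5,239.5)],.012))
# station corners at z=.02: lip front ends & plywood/lip line
sc=lambda a:np.array(a)/4+(215,180); si=lambda a:np.array(a)/4+(150,180)
for nm,a in {"lipL":(460,62),"seamL":(482,75),"lipR":(147,292),"seamR":(170,312),"railL":(609,158)}.items(): print("scene",nm,onplane("scene",sc(a),.02)[0].round(4))
for nm,a in {"lipR":(573,92),"seamR":(537,82),"lipL":(328,383),"seamL":(289,350),"railL":(108,277),"railR":(390,37)}.items(): print("side",nm,onplane("side",si(a),.02)[0].round(4))
E
```

```text
scene 524 grey rect ((496.4997253417969, 7.181484222412109), (78.35184478759766, 78.45000457763672), 10.572118759155273)
side 733 grey rect ((491.65228271484375, 4.40264892578125), (92.07147979736328, 95.78736877441406), 11.139510154724121)
[[0.4987733  0.00605283 0.012     ]] [[0.49310515 0.01086322 0.012     ]]
scene lipL [0.6119 0.1849 0.02  ]
scene seamL [0.6325 0.1832 0.02  ]
scene lipR [ 0.5841 -0.1264  0.02  ]
scene seamR [ 0.607  -0.1298  0.02  ]
scene railL [0.7495 0.1671 0.02  ]
side lipR [ 0.5734 -0.1167  0.02  ]
side seamR [ 0.6001 -0.118   0.02  ]
side lipL [0.5953 0.2076 0.02  ]
side seamL [0.6273 0.1923 0.02  ]
side railL [0.7534 0.1786 0.02  ]
side railR [ 0.7158 -0.1287  0.02  ]
```

```bash
cat >> h.py <<'E'
YAW=-0.105
EX=np.array([np.cos(YAW),np.sin(YAW),0]);EY=np.array([-np.sin(YAW),np.cos(YAW),0]);EZ=np.array([0,0,1.])
def ori(tilt=0.,s=1,ey=EY,ex=EX):
    x=-np.cos(tilt)*EZ+np.sin(tilt)*ex   # tilt>0: fingers point forward
    z=s*ey; return np.c_[x,np.cross(z,x),z]
E
python3 - <<'E'
from h import *
q0=np.array(sense()["joint_pos"])
for s in(1,-1):
  for t in(-.4,-.2,0,.2,.35):
    o=[]
    for r in(.37,.39,.41,.43,.46,.5,.6):
        q=inverse_kinematics(np.array([r,.01,.03]),ori(t,s))
        o.append(None if q is None else np.round(q,2).tolist())
    print(s,t,["-" if v is None else "ok" for v in o],o[-2],o[3])
E
```

```text
1 -0.4 ['ok', 'ok', 'ok', 'ok', 'ok', 'ok', 'ok'] [0.45, 0.77, -0.74, 1.8, 0.39, 1.17, 1.0] [0.49, 0.69, -0.76, 1.96, 0.37, 1.08, 0.99]
1 -0.2 ['ok', 'ok', 'ok', 'ok', 'ok', 'ok', 'ok'] [0.46, 0.66, -0.73, 1.93, 0.45, 0.94, 0.95] [0.51, 0.58, -0.78, 2.09, 0.45, 0.86, 0.92]
1 0 ['ok', 'ok', 'ok', 'ok', 'ok', 'ok', 'ok'] [0.44, 0.55, -0.7, 2.08, 0.55, 0.7, 0.85] [0.52, 0.49, -0.78, 2.23, 0.59, 0.64, 0.78]
1 0.2 ['-', 'ok', 'ok', 'ok', 'ok', 'ok', 'ok'] [0.22, 0.42, -0.42, 2.23, 0.62, 0.39, 0.75] [0.42, 0.39, -0.68, 2.37, 0.86, 0.4, 0.48]
1 0.35 ['-', '-', '-', '-', 'ok', 'ok', 'ok'] [0.21, 0.4, -0.44, 2.33, 1.23, 0.28, 0.12] None
-1 -0.4 ['ok', 'ok', 'ok', 'ok', 'ok', 'ok', 'ok'] [0.13, 0.65, -0.27, 1.82, 0.08, 1.09, -1.85] [0.17, 0.57, -0.31, 1.98, 0.09, 1.0, -1.87]
-1 -0.2 ['ok', 'ok', 'ok', 'ok', 'ok', 'ok', 'ok'] [0.16, 0.56, -0.31, 1.95, 0.15, 0.86, -1.91] [0.2, 0.48, -0.36, 2.11, 0.16, 0.78, -1.95]
-1 0 ['ok', 'ok', 'ok', 'ok', 'ok', 'ok', 'ok'] [0.16, 0.47, -0.33, 2.09, 0.26, 0.62, -2.03] [0.21, 0.4, -0.4, 2.24, 0.29, 0.55, -2.08]
-1 0.2 ['-', '-', 'ok', 'ok', 'ok', 'ok', 'ok'] [0.05, 0.4, -0.22, 2.24, 0.41, 0.34, -2.2] [0.02, 0.32, -0.21, 2.39, 0.46, 0.27, -2.28]
-1 0.35 ['-', '-', '-', '-', '-', '-', 'ok'] None None
```

Run:
```python
from h import *
movep([.40,.015,.2],ori()); command_gripper(.06,20)
s=sense();print(s["time_s"],s["position"],s["wrist_force"],s["finger_gap"])
np.savez("pics/w1.npz",pos=s["position"],rot=s["tcp_rot"])
p,d=camera("wrist");cv2.imwrite("pics/wrist1.png",p[:,:,::-1]);np.save("pics/wrist1.npy",d)
```

```text
2.8667 [0.40005389 0.01488523 0.19998677] [-0.90785596 -0.09449326  0.69782544] 0.05990267973464508
```

View pics/wrist1.png

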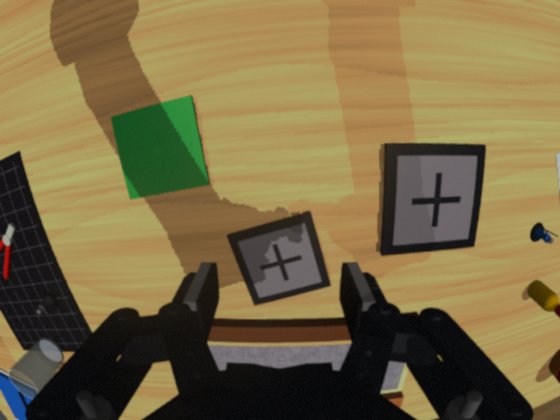

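The wrist view shows the small base at (281,262), the larger look-alike at (436,200), the green one at (160,148), and the lip at about (280,325). Image down is station-forward. Next I'll triangulate the base from this view.

```bash
cat >> h.py <<'E'
def wplane(uv,z,pos,rot):
    c=camera_params("wrist");K=np.array(c["K"]);T=np.array(c["tool_from_camera"])
    a=(np.atleast_2d(uv).astype(float)-K[:2,2])/K[0,0];r=np.hypot(a[:,0],a[:,1])+1e-12
    d=np.c_[a*(np.sin(r)/r)[:,None],np.cos(r)]@T[:3,:3].T@np.array(rot).T
    o=np.array(pos)+np.array(rot)@T[:3,3]
    return o+d*((z-o[2])/d[:,2])[:,None]
E
python3 - <<'E'
from h import *
w=np.load("pics/w1.npz");f=lambda uv,z:wplane(uv,z,w["pos"],w["rot"]).round(4)
print("cross",f((281,262),.012))
c=f([(230,236),(310,213),(329,285),(257,304)],.012);print(c,c.mean(0));print(np.linalg.norm(c-np.roll(c,1,0),axis=1))
print("lip",f([(207,318),(355,318)],.02)); print("big",f([(436,200)],.016))
# wrist depth check
p=cv2.imread("pics/wrist1.png");d=np.load("pics/wrist1.npy");print(d[250:256,260:266].mean())
E
```

```text
cross [[0.4949 0.0068 0.012 ]]
[[ 0.4558 -0.0479  0.012 ]
 [ 0.4378  0.0452  0.012 ]
 [ 0.5336  0.0622  0.012 ]
 [ 0.5517 -0.0296  0.012 ]] [0.494725 0.007475 0.012   ]
[0.09763043 0.0948241  0.09729666 0.09356736]
lip [[ 0.5636 -0.0962  0.02  ]
 [ 0.5843  0.0936  0.02  ]]
big [[0.4366 0.1962 0.016 ]]
0.37564468
```

```bash
cat >> h.py <<'E'
def W(xs,ys,z): return xs*EX+ys*EY+z*EZ
def st():
    s=sense();p=np.array(s["position"]);f=np.array(s["wrist_force"])
    return s["time_s"],np.array([p@EX,p@EY,p[2]]),np.array([f@EX,f@EY,f[2]])
def show(t=""):
    a,b,c=st();print(t,round(a,2),b.round(4),c.round(2))
E
python3 - <<'E'
from h import *
move_l(W(.402,.059,.06),ori()); show("a")
print(move_l(W(.402,.059,.015),ori(),feed=.03,until_force=3)); show("touch")
t,p,f=st(); zt=p[2]; move_l(W(.402,.059,zt+.004),feed=.05);show("up")
E
```

```text
a 4.0 [0.4025 0.0592 0.0605] [-0.64  0.05  0.3 ]
False
touch 5.65 [0.4021 0.059  0.0151] [ 0.4  -0.57  0.24]
up 5.9 [0.4024 0.059  0.0195] [ 0.48 -0.58 -0.89]
```

Run:
```python
from h import *
print(move_l(W(.402,.059,.0),ori(),feed=.03,until_force=3)); show("touch")
t,p,f=st(); zt=p[2]; move_l(W(.402,.059,zt+.004),feed=.05);show("up")
```

```text
False
touch 6.69 [ 0.402   0.0591 -0.    ] [ 0.61  0.3  -0.34]
up 6.94 [0.4024 0.059  0.0044] [-0.98  0.3   0.19]
```

Run:
```python
from h import *
s=sense();print(s["position"],s["finger_gap"],s["joint_efforts"])
o=[]
for n in ("scene","side"):
    p,d=camera(n);o.append(p)
cv2.imwrite("pics/t1.png",cv2.resize(o[0][120:300,130:370],None,fx=3,fy=3)[:,:,::-1]);cv2.imwrite("pics/t2.png",cv2.resize(o[1][130:330,240:500],None,fx=3,fy=3)[:,:,::-1])
```

```text
[0.40633045 0.01653778 0.00437988] 0.05996624068616527 [-1.32786870e-02 -3.42364776e+01 -5.73035717e+00 -1.10109857e+01
 -8.76002305e-03  5.53293095e-03  1.28679397e-02]
```

View pics/t1.png

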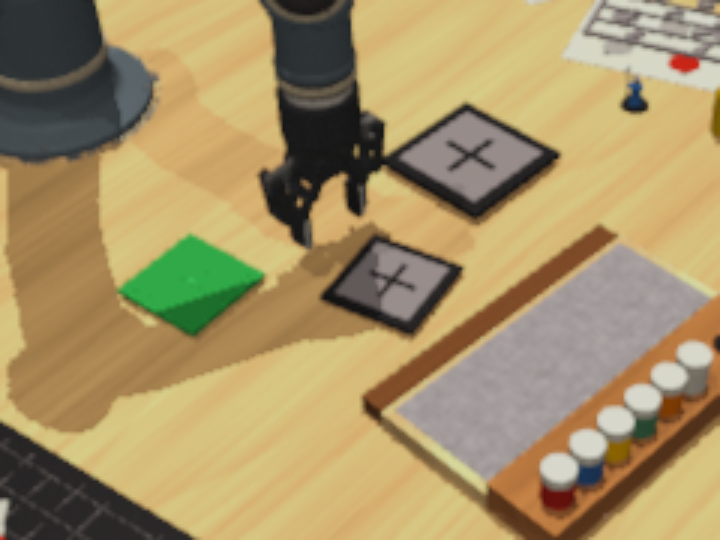

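View pics/t2.png

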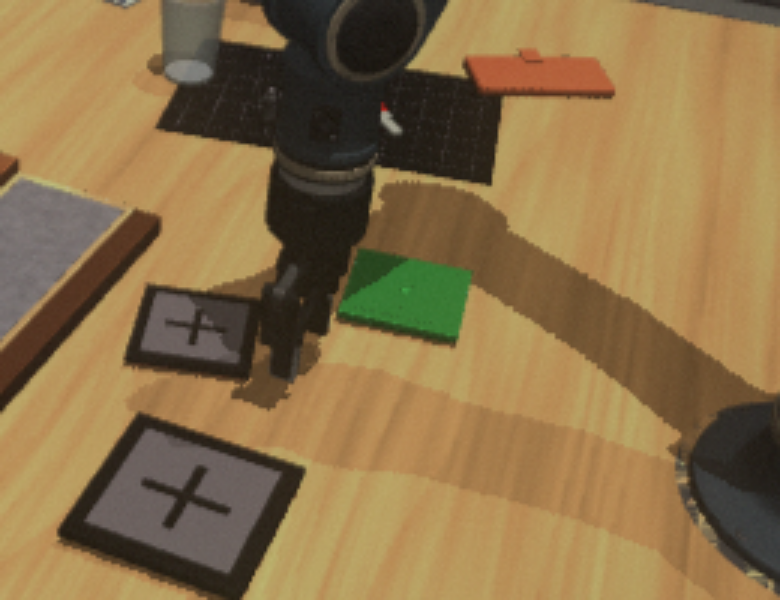

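Both views show the tips slightly above the table even though the TCP reads z≈4 mm. I'll feel for the table further down.

Run:
```python
from h import *
r=move_l(W(.402,.059,-.02),ori(),feed=.02,until_force=3);print(r); show("touch")
move_l(W(.402,.059,st()[1][2]+.004),feed=.05);show("up")
```

```text
True
touch 7.99 [ 0.402   0.059  -0.0166] [-0.41 -0.5   6.94]
up 8.24 [ 0.4022  0.0591 -0.0125] [-0.37  0.33 -0.29]
```

Run:
```python
from h import *
for x in (.425,.44,.455):
    r=move_l(W(x,.059,-.0125),ori(),feed=.05,until_force=5);show(str(r))
    if r:break
p,d=camera("scene");cv2.imwrite("pics/t3.png",cv2.resize(p[120:300,130:370],None,fx=3,fy=3)[:,:,::-1])
p,d=camera("side");cv2.imwrite("pics/t4.png",cv2.resize(p[130:330,200:460],None,fx=3,fy=3)[:,:,::-1])
```

```text
False 8.85 [ 0.425   0.059  -0.0126] [-0.08 -0.64 -0.01]
False 9.3 [ 0.4404  0.059  -0.0125] [-0.09 -0.13 -0.49]
False 9.75 [ 0.4554  0.059  -0.0125] [-0.11  0.17 -0.76]
```

View pics/t3.png

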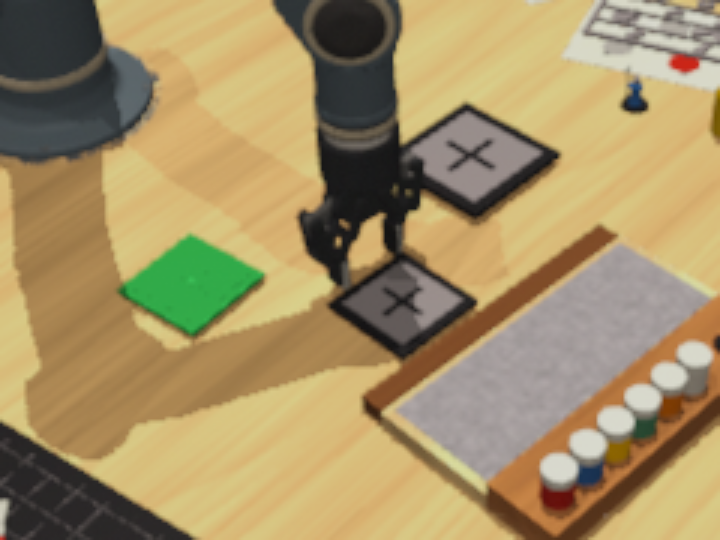

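View pics/t4.png

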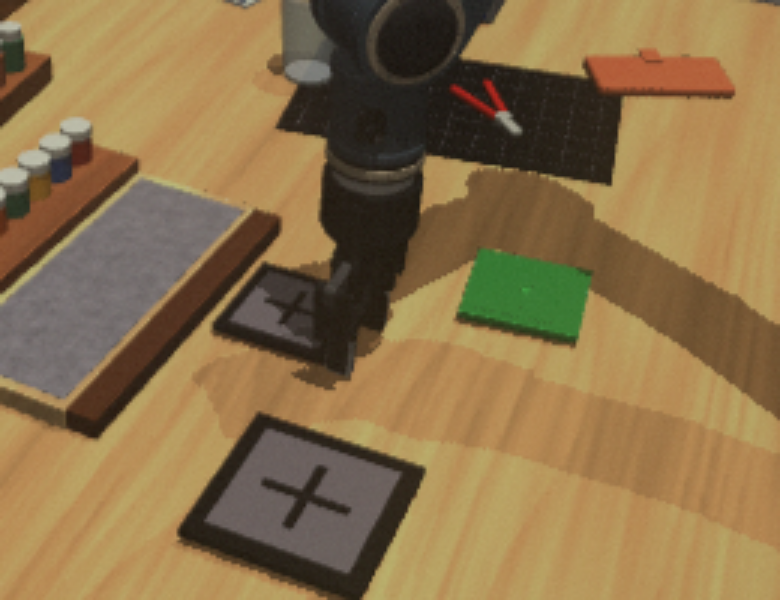

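It's squaring up, with its far side nearly parallel to the lip. Continuing to contact.

Run:
```python
from h import *
r=move_l(W(.52,.059,-.0125),ori(),feed=.03,until_force=5);show(str(r))
sleep(.2);show("rest")
p,d=camera("scene");cv2.imwrite("pics/t5.png",cv2.resize(p[120:300,130:370],None,fx=3,fy=3)[:,:,::-1])
p,d=camera("side");cv2.imwrite("pics/t6.png",cv2.resize(p[130:330,200:460],None,fx=3,fy=3)[:,:,::-1])
```

```text
True 10.77 [ 0.4722  0.0586 -0.0131] [ 0.62  0.1  -0.21]
rest 10.97 [ 0.4716  0.0585 -0.0132] [0.68 0.02 1.04]
```

View pics/t5.png

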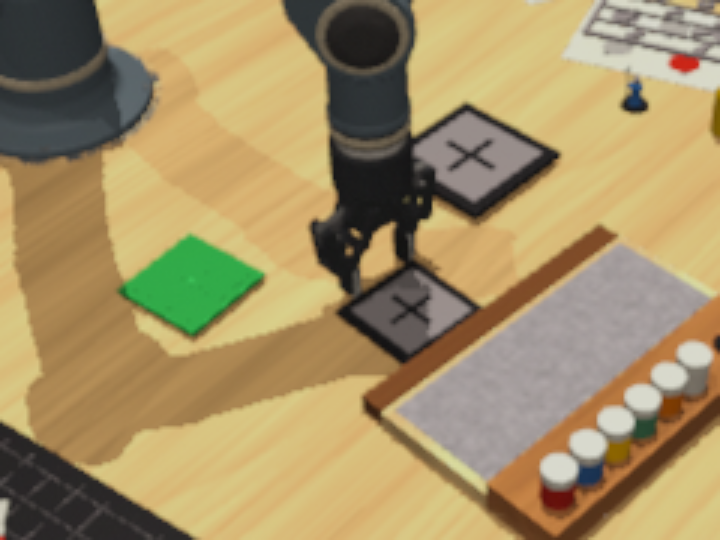

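View pics/t6.png

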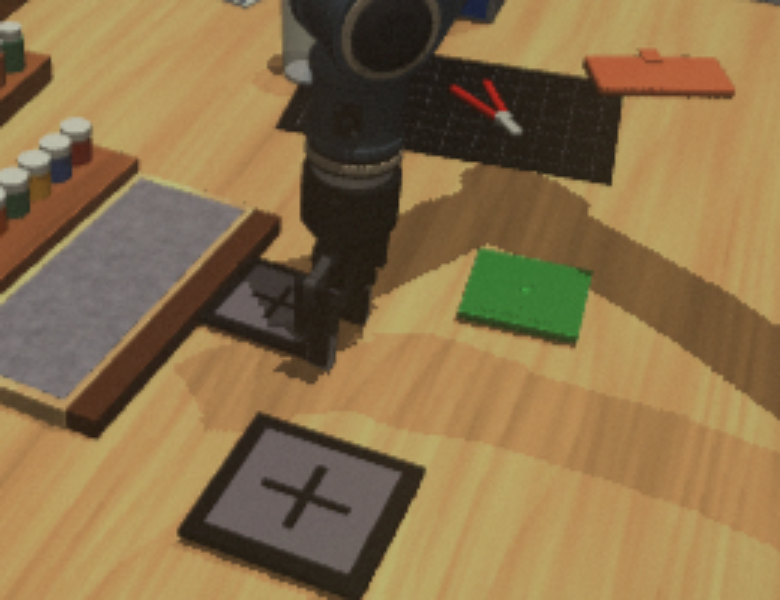

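Run:
```python
from h import *
show()
for x in np.arange(.4725,.4791,.0007):
    move_l(W(x,.059,-.0125),ori(),feed=.03);show("%.4f"%x)
    if st()[2][0]<-7:break
```

```text
11.07 [ 0.4714  0.0584 -0.0132] [-0.15 -0.13  0.2 ]
0.4725 11.32 [ 0.4725  0.059  -0.0125] [-0.38  0.35  0.3 ]
0.4732 11.57 [ 0.4726  0.059  -0.0126] [-2.56 -0.09  1.71]
0.4739 11.82 [ 0.4727  0.059  -0.0127] [-4.36 -0.38  2.83]
0.4746 12.07 [ 0.4726  0.059  -0.0128] [-6.29  0.06  4.13]
0.4753 12.32 [ 0.4726  0.0589 -0.0129] [-7.12  0.61  6.22]
```

```bash
cat >> h.py <<'E'
XC=.4726; Z0=-.0125; YS=.059
def arc(th):
    c,s=np.cos(th),np.sin(th)
    x=XC+.1*(1-c)-.006*s
    z=Z0+(.094*s+.006*c if th<np.pi/4 else .1*s)-.006
    return x,z
def snap(tag):
    p,d=camera("scene");q,d=camera("side")
    a=cv2.resize(p[150:260,200:350],None,fx=3.6,fy=3.6);b=cv2.resize(q[140:290,210:360],(396*150//150,396))
    cv2.imwrite(f"pics/{tag}.png",np.hstack([a[:396,:400],b[:,:400]])[:,:,::-1])
E
python3 - <<'E'
from h import *
import json
d=.0025
for a in range(2,21,2):
    x,z=arc(np.radians(a))
    move_l(W(x+d,YS,z+.0008),ori(),feed=.03);t,p,f=st();print(a,round(t,2),"cmd",round(x+d,4),round(z,4),"act",p.round(4),f.round(2))
    if f[0]>-1.2 and a>4: print("lost");break
    d=float(np.clip(d+(f[0]+7)/2700*.6,0,.008))
json.dump([a,d],open("state.json","w"))
snap("u1")
E
```

```text
2 12.6 cmd 0.475 -0.0092 act [ 0.4727  0.0586 -0.009 ] [-6.39  1.02 -0.19]
4 12.86 cmd 0.4751 -0.006 act [ 0.4729  0.0586 -0.0056] [-7.    0.37 -1.19]
6 13.12 cmd 0.4752 -0.0027 act [ 0.473   0.0586 -0.0023] [-5.05  0.53 -1.12]
8 13.38 cmd 0.4758 0.0005 act [0.4733 0.0585 0.0008] [-7.02  0.88 -0.32]
10 13.63 cmd 0.4761 0.0037 act [0.4737 0.0585 0.004 ] [-7.83  0.1   0.25]
12 13.89 cmd 0.4764 0.0069 act [0.4742 0.0585 0.0073] [-6.52 -0.19  0.41]
14 14.15 cmd 0.4771 0.0101 act [0.4748 0.0586 0.0104] [-6.63  0.11  0.72]
16 14.41 cmd 0.4779 0.0132 act [0.4755 0.0585 0.0135] [-6.84  0.56  0.57]
18 14.67 cmd 0.4787 0.0163 act [0.4763 0.0585 0.0166] [-6.54 -0.29  1.41]
20 14.93 cmd 0.4798 0.0193 act [0.4772 0.0585 0.0196] [-6.71 -0.49  1.45]
```

View pics/u1.png

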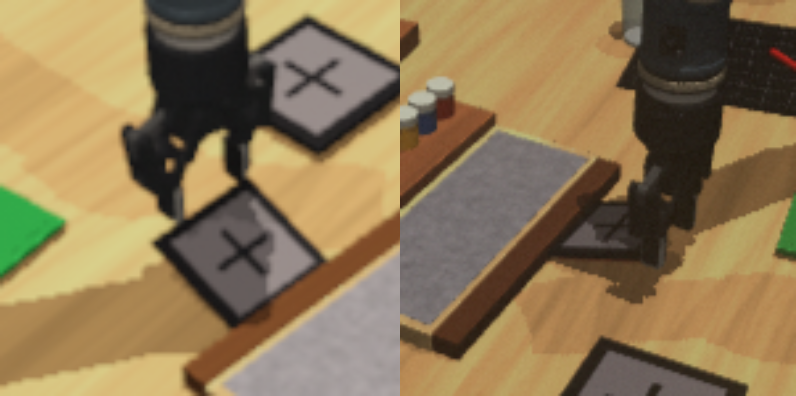

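Run:
```python
from h import *
import json
a0,d=json.load(open("state.json"))
for a in range(23,63,3):
    x,z=arc(np.radians(a)); z-=.005*(a-20)/70
    move_l(W(x+d,YS,z),ori(),feed=.04);t,p,f=st();print(a,round(t,2),"cmd",round(x+d,4),round(z,4),"act",p.round(4),f.round(2))
    tgt=np.interp(a,[20,50,80],[6.5,4.5,3])
    if f[0]>-.8: print("lost");break
    if f[0]<-14: break
    d=float(np.clip(d+(f[0]+tgt)/2700*.6,-.01,.01))
json.dump([a,d],open("state.json","w"))
snap("u2")
```

```text
23 15.28 cmd 0.4815 0.0235 act [0.4784 0.0584 0.023 ] [-8.23  0.71  2.28]
26 15.53 cmd 0.4829 0.0277 act [0.4801 0.0585 0.0273] [-8.36  0.1   2.17]
29 15.79 cmd 0.4846 0.0317 act [0.4822 0.0585 0.0314] [-7.88  0.11  2.04]
32 16.05 cmd 0.4865 0.0355 act [0.4858 0.0589 0.0358] [-5.34  0.17  3.59]
35 16.32 cmd 0.4892 0.0393 act [0.4883 0.0588 0.0394] [-6.57 -1.02  3.96]
38 16.57 cmd 0.4918 0.0428 act [0.4911 0.0587 0.0431] [-5.9  -0.76  3.39]
41 16.83 cmd 0.4948 0.0462 act [0.4941 0.0588 0.0465] [-6.49 -0.61  4.78]
44 17.09 cmd 0.4978 0.0494 act [0.4974 0.0588 0.0499] [-5.8  -0.17  5.35]
47 17.36 cmd 0.5011 0.0527 act [0.5007 0.0588 0.0532] [-5.4  -0.86  5.02]
50 17.62 cmd 0.5047 0.056 act [0.5044 0.0588 0.0566] [-6.84 -1.24  6.26]
53 17.89 cmd 0.5081 0.059 act [0.5081 0.0589 0.0598] [-5.65  0.41  6.31]
56 18.16 cmd 0.5118 0.0618 act [0.5121 0.0589 0.0627] [-5.05 -1.67  6.75]
59 18.43 cmd 0.5159 0.0644 act [0.5164 0.059  0.0655] [-5.97 -0.79  8.21]
62 18.69 cmd 0.5199 0.0668 act [0.5207 0.059  0.0681] [-4.84 -0.13  7.41]
```

View pics/u2.png

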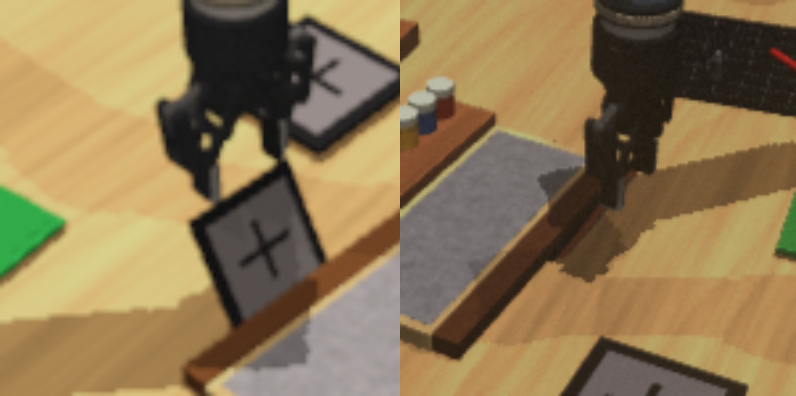

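Run:
```python
from h import *
p,d=camera("wrist");cv2.imwrite("pics/wu2.png",cv2.resize(p[150:420,150:430],None,fx=2.2,fy=2.2)[:,:,::-1])
p,d=camera("side");cv2.imwrite("pics/su2.png",cv2.resize(p[160:240,250:320],None,fx=7,fy=7,interpolation=2)[:,:,::-1])
```

```text
(no output)
```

View pics/wu2.png

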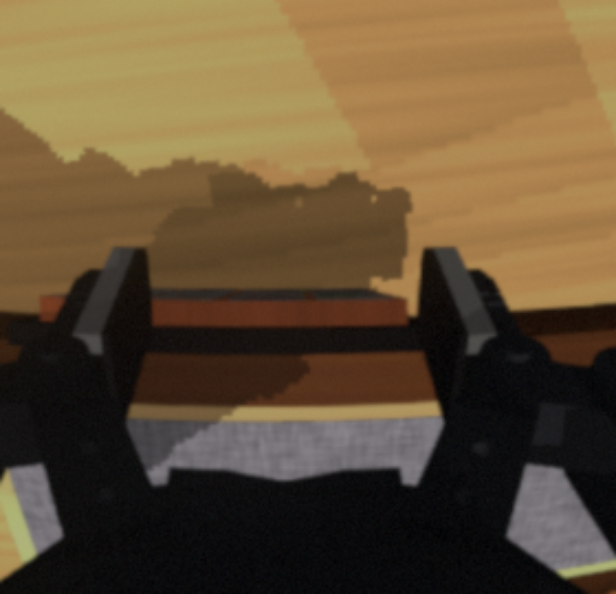

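View pics/su2.png

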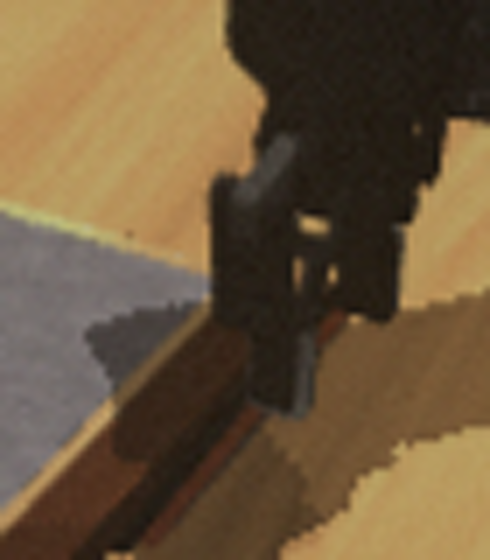

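Run:
```python
from h import *
import json
a0,d=json.load(open("state.json"))
for a in range(65,93,3):
    x,z=arc(np.radians(a)); z-=np.interp(a,[62,70],[.003,.0015])
    move_l(W(x+d,YS,z),ori(),feed=.04);t,p,f=st();print(a,round(t,2),"cmd",round(x+d,4),round(z,4),"act",p.round(4),f.round(2))
    tgt=3.5
    if f[0]>-.5: print("lost");break
    if f[0]<-14: break
    d=float(np.clip(d+(f[0]+tgt)/2700*.6,-.02,.01))
json.dump([a,d],open("state.json","w"))
snap("u3")
p,d=camera("wrist");cv2.imwrite("pics/wu3.png",cv2.resize(p[150:420,150:430],None,fx=2.2,fy=2.2)[:,:,::-1])
```

```text
65 19.18 cmd 0.5242 0.0697 act [0.5259 0.0591 0.071 ] [-3.92  0.09  5.48]
68 19.46 cmd 0.5288 0.0723 act [0.5302 0.0591 0.073 ] [-1.38 -0.89  3.93]
71 19.75 cmd 0.5341 0.0746 act [0.5346 0.0591 0.0748] [-2.07  0.05  4.3 ]
74 20.03 cmd 0.5393 0.0761 act [0.5401 0.0592 0.0765] [-1.55 -0.18  4.7 ]
77 20.32 cmd 0.5447 0.0774 act [0.5457 0.0592 0.0779] [-1.86 -0.59  4.99]
80 20.62 cmd 0.5501 0.0785 act [0.5509 0.0591 0.0786] [ 0.51 -0.9  -0.04]
lost
```

View pics/u3.png

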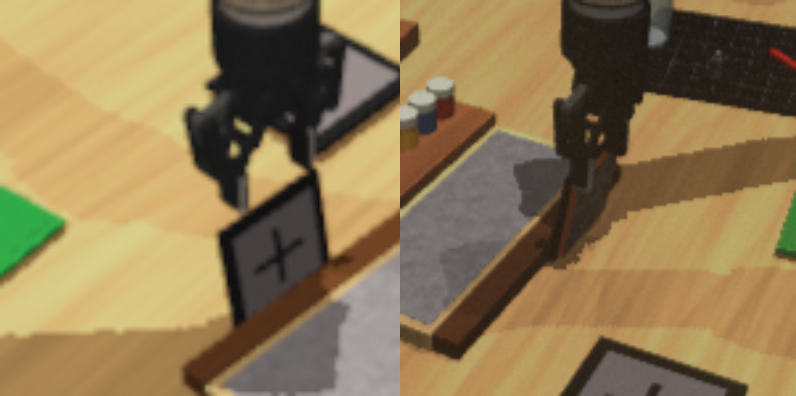

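View pics/wu3.png

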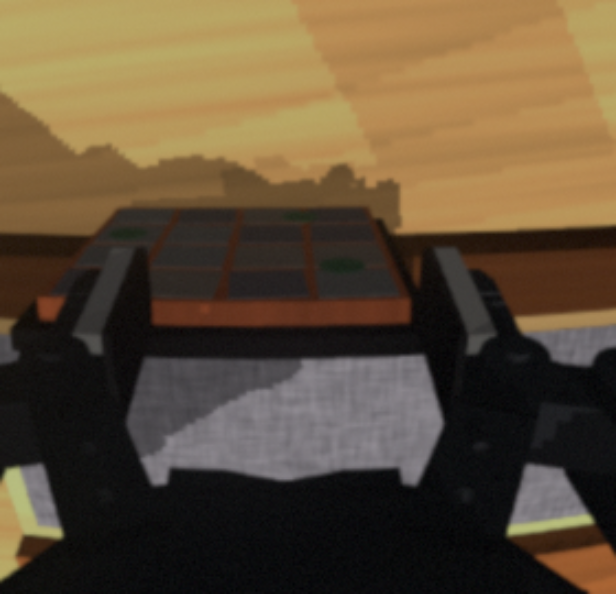

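Run:
```python
from h import *
for x in np.arange(.553,.573,.003):
    move_l(W(x,YS,.0785),ori(),feed=.04);t,p,f=st();print(round(t,2),"cmd",round(x,4),"act",p.round(4),f.round(2))
    if f[0]<-10 or abs(f[2])>10: break
snap("u4")
p,d=camera("wrist");cv2.imwrite("pics/wu4.png",cv2.resize(p[150:420,150:430],None,fx=2.2,fy=2.2)[:,:,::-1])
```

```text
21.02 cmd 0.553 act [0.5531 0.0588 0.0782] [-0.    1.05  0.6 ]
21.27 cmd 0.556 act [0.5562 0.059  0.0785] [-0.33 -0.2   0.44]
21.52 cmd 0.559 act [0.5593 0.059  0.0786] [-0.14 -0.33  0.34]
21.77 cmd 0.562 act [0.5622 0.059  0.0785] [ 0.83 -0.94  0.23]
22.02 cmd 0.565 act [0.5652 0.059  0.0785] [-0.39  0.41  0.49]
22.27 cmd 0.568 act [0.5682 0.059  0.0785] [-0.27 -0.52 -0.7 ]
22.52 cmd 0.571 act [0.5712 0.059  0.0785] [-0.73  1.25  0.32]
```

View pics/u4.png

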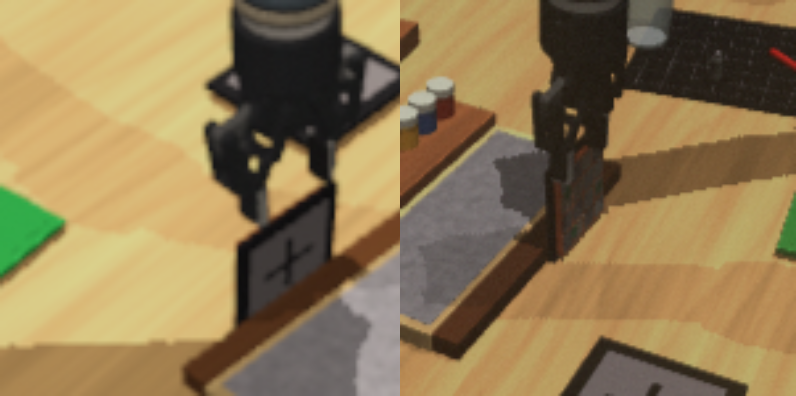

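View pics/wu4.png

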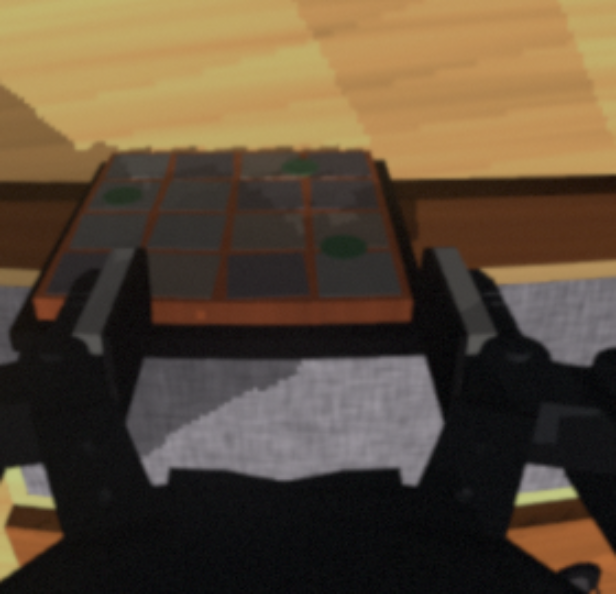

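Run:
```python
from h import *
for x in np.arange(.574,.596,.003):
    move_l(W(x,YS,np.interp(x,[.577,.6],[.0785,.0735])),ori(),feed=.04);t,p,f=st();print(round(t,2),"cmd",round(x,4),"act",p.round(4),f.round(2))
    if f[0]<-10 or abs(f[2])>10: break
snap("u5")
p,d=camera("wrist");cv2.imwrite("pics/wu5.png",cv2.resize(p[150:420,150:430],None,fx=2.2,fy=2.2)[:,:,::-1])
```

```text
22.92 cmd 0.574 act [0.5743 0.059  0.0785] [-0.24 -1.15  0.97]
23.17 cmd 0.577 act [0.5773 0.059  0.0785] [-0.82 -0.15 -0.27]
23.42 cmd 0.58 act [0.5803 0.0591 0.0779] [-0.4   0.2   0.49]
23.67 cmd 0.583 act [0.5835 0.0591 0.0774] [0.03 0.73 2.58]
23.92 cmd 0.586 act [0.5866 0.0591 0.0768] [ 0.35 -0.17  3.99]
24.17 cmd 0.589 act [0.5895 0.0591 0.0761] [0.41 0.27 3.86]
24.42 cmd 0.592 act [0.5924 0.0591 0.0753] [0.86 0.22 4.8 ]
24.67 cmd 0.595 act [0.5952 0.059  0.0744] [ 1.52 -0.14  2.88]
```

View pics/u5.png

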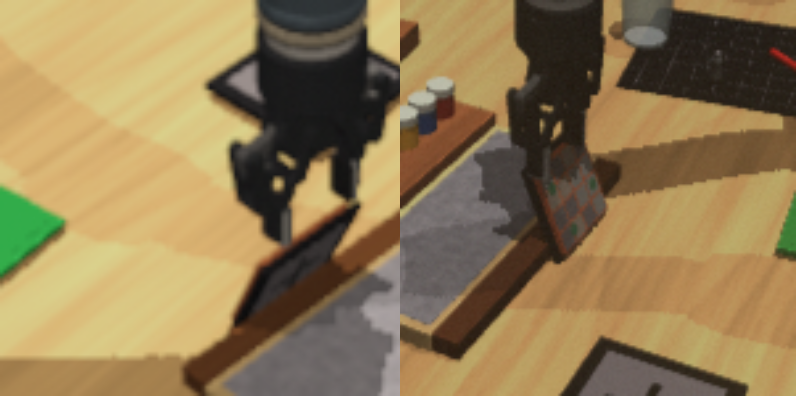

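View pics/wu5.png

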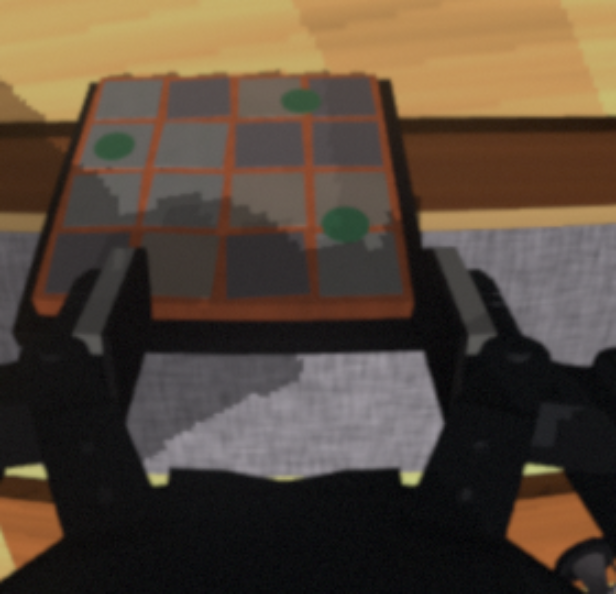

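Run:
```python
from h import *
for x in np.arange(.598,.623,.004):
    move_l(W(x,YS,.0745),ori(),feed=.05);t,p,f=st();print(round(t,2),"cmd",round(x,4),"act",p.round(4),f.round(2))
    if f[0]<-10 or abs(f[2])>10: break
snap("u6")
p,d=camera("wrist");cv2.imwrite("pics/wu6.png",cv2.resize(p[100:420,100:480],None,fx=1.8,fy=1.8)[:,:,::-1])
```

```text
25.07 cmd 0.598 act [0.5973 0.0586 0.0738] [ 0.36  0.01 -0.18]
25.32 cmd 0.602 act [0.602  0.0589 0.0742] [ 0.46  0.21 -0.25]
25.57 cmd 0.606 act [0.6062 0.059  0.0745] [ 0.3  -0.69  0.12]
25.82 cmd 0.61 act [0.6103 0.059  0.0745] [-0.43 -0.32  0.94]
26.07 cmd 0.614 act [0.6142 0.059  0.0745] [0.03 0.15 0.09]
26.32 cmd 0.618 act [0.6183 0.059  0.0745] [-0.63  0.48 -0.1 ]
26.57 cmd 0.622 act [0.6223 0.059  0.0745] [-0.48 -0.16 -0.22]
```

View pics/u6.png

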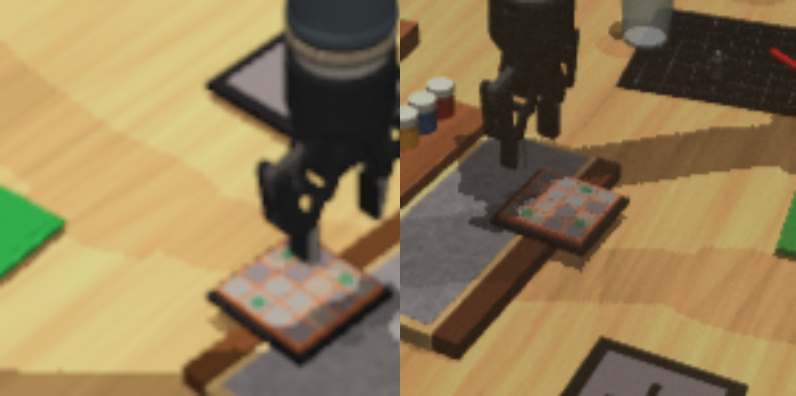

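View pics/wu6.png

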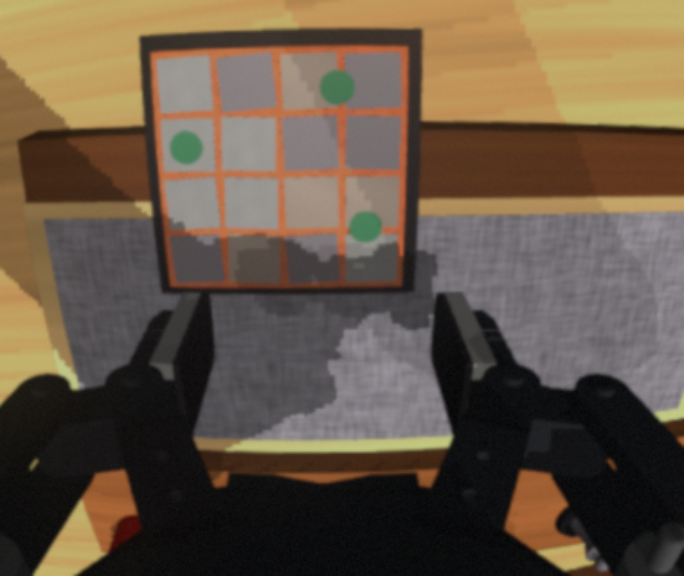

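The base is down, paved side up, with its front part overhanging the lip. In the wrist crop its corners are about (142,38), (421,31), (414,291) and (163,292). Next I'll retreat, go behind it and push.

Run:
```python
from h import *
s=sense()
uv=np.array([(142,38),(421,31),(414,291),(163,292)])/1.8+100
c=wplane(uv,.026,s["position"],s["tcp_rot"]);S=np.c_[c@EX,c@EY]
print(S.round(4),S.mean(0).round(4),np.linalg.norm(S-np.roll(S,1,0),axis=1).round(4))
lp=wplane(np.array([(20,140),(640,125)])/1.8+100,.02,s["position"],s["tcp_rot"]);print("lip",(lp@EX).round(4),(lp@EY).round(4))
```

```text
[[ 0.5479 -0.0048]
 [ 0.5469  0.0928]
 [ 0.6456  0.0945]
 [ 0.6466 -0.0047]] [0.5967 0.0445] [0.0987 0.0976 0.0987 0.0992]
lip [0.5847 0.5787] [-0.0619  0.1861]
```

Run:
```python
from h import *
Y=.0445
t,p,f=st()
move_l(W(p[0],p[1],.11),ori(),feed=.2); move_l(W(.515,Y,.11),ori(),feed=.2); move_l(W(.515,Y,.006),ori(),feed=.12); show("down")
for x in (.54,.57,.60):
    r=move_l(W(x,Y,.006),ori(),feed=.05,until_force=7);show(f"{x} {r}")
    if r: break
snap("v1")
p,d=camera("wrist");cv2.imwrite("pics/wv1.png",cv2.resize(p[100:420,100:480],None,fx=1.8,fy=1.8)[:,:,::-1])
```

```text
down 28.75 [0.5156 0.0448 0.0066] [ 0.18 -0.07  0.89]
0.54 False 29.4 [0.5401 0.0445 0.0059] [ 0.48 -0.62  0.3 ]
0.57 False 30.15 [0.5703 0.0445 0.0059] [-0.44 -0.07  0.32]
0.6 False 30.9 [0.6001 0.0446 0.006 ] [-1.14 -0.02 -0.13]
```

View pics/v1.png

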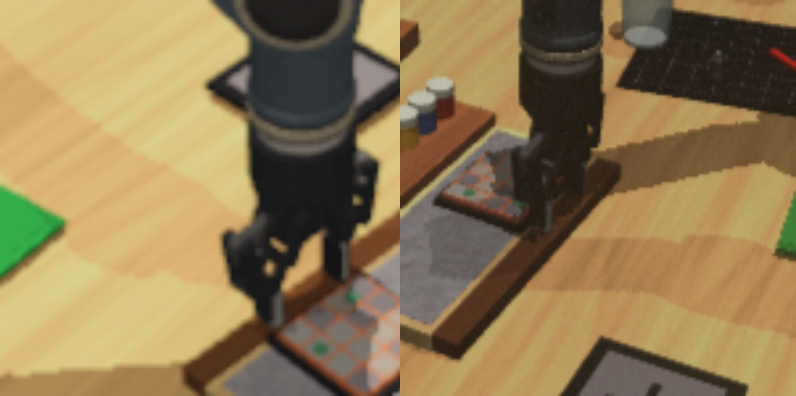

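View pics/wv1.png

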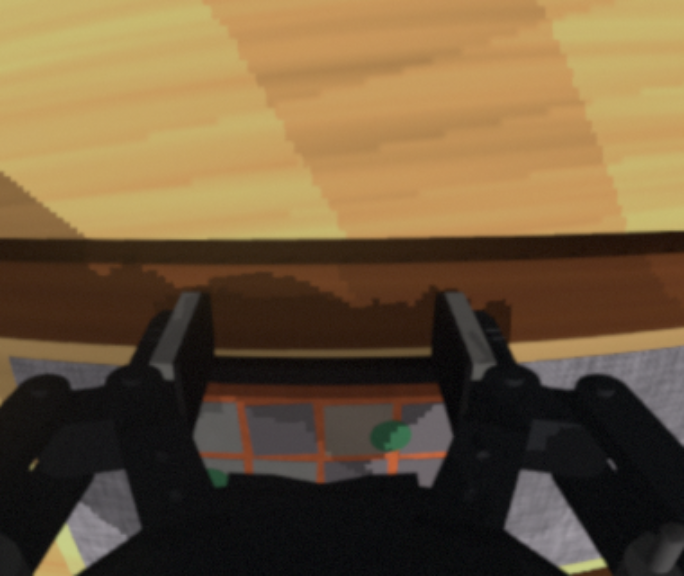

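Sliding smoothly; now to the rail, then a gentle press.

Run:
```python
from h import *
Y=.0445
r=move_l(W(.65,Y,.006),ori(),feed=.03,until_force=4.5);show(f"{r}")
x0=st()[1][0]
for x in np.arange(x0,x0+.012,.0008):
    move_l(W(x,Y,.006),ori(),feed=.03);t,p,f=st();print("%.4f"%x,p.round(4),f.round(2))
    if f[0]<-8 or abs(f[2])>12:break
```

```text
True 31.98 [0.6238 0.0441 0.0052] [-0.27 -0.06 -0.65]
0.6238 [0.6239 0.0445 0.006 ] [ 0.29 -0.19  0.91]
0.6246 [0.6241 0.0445 0.0059] [-1.46 -1.16  0.26]
0.6254 [0.6243 0.0445 0.0058] [-4.92 -0.8   1.47]
0.6262 [0.6243 0.0445 0.0057] [-7.17 -0.73  4.06]
0.6270 [0.6244 0.0445 0.0057] [-8.18 -0.26  4.38]
```

Firm contact at the expected place (TCP 0.624 against 0.623 predicted). Now I'll retreat straight back, lift, and check.

Run:
```python
from h import *
Y=.0445
move_l(W(.58,Y,.008),ori(),feed=.08); move_l(W(.58,Y,.10),ori(),feed=.15); movep(W(.45,Y,.2),ori())
s=sense();print(s["time_s"]);np.savez("pics/w2.npz",pos=s["position"],rot=s["tcp_rot"])
p,d=camera("wrist");cv2.imwrite("pics/wf.png",p[:,:,::-1])
p,d=camera("scene");cv2.imwrite("pics/sf.png",p[:,:,::-1]);np.save("pics/sf.npy",d);cv2.imwrite("pics/sfc.png",cv2.resize(p[180:310,235:415],None,fx=4.4,fy=4.4,interpolation=2)[:,:,::-1])
q,d=camera("side");cv2.imwrite("pics/df.png",q[:,:,::-1]);np.save("pics/df.npy",d);cv2.imwrite("pics/dfc.png",cv2.resize(q[170:290,140:310],None,fx=4.4,fy=4.4,interpolation=2)[:,:,::-1])
```

```text
35.4333
```

View pics/sfc.png

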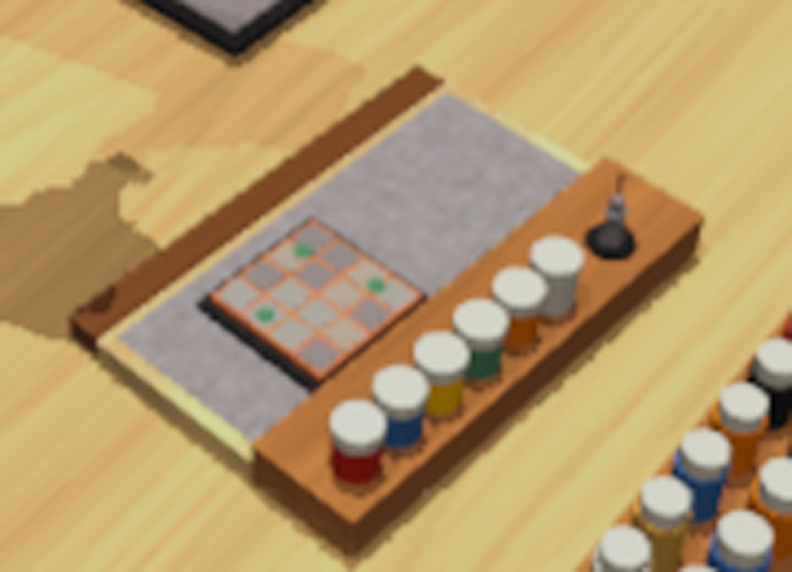

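View pics/dfc.png

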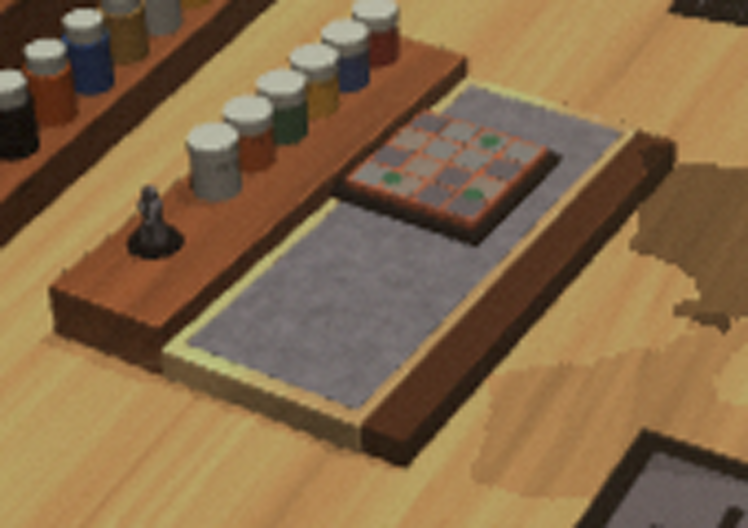

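View pics/sf.png

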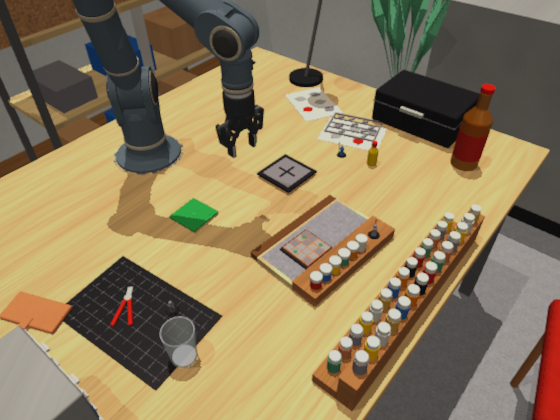

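Run:
```python
from h import *
g=lambda n,o,pts,z:(lambda c:np.c_[c@EX,c@EY])(onplane(n,np.array(pts)/4.4+o,z))
for n,o,pan,deck in(("scene",(235,180),[(322,382),(424,297)],[(255,445),(605,158)]),("side",(140,170),[(345,178),(428,112)],[(162,330),(465,60)])):
    a=g(n,o,pan,.032);b=g(n,o,deck,.035)
    f=lambda s:s[0]+0
    sl=lambda s:(s[1,0]-s[0,0])/(s[1,1]-s[0,1])
    d=[b[0,0]+sl(b)*(q[1]-b[0,1])-q[0] for q in a]
    print(n,"panel",a.round(4).tolist(),"deck",b.round(4).tolist(),"slopes",sl(a).round(3),sl(b).round(3),"gap to panel",np.round(d,4))
# heights + clouds
w=np.load("pics/w2.npz")
for n in("scene","side"):
    d=np.load("pics/sf.npy" if n=="scene" else "pics/df.npy");C=cloud(n,None,d)
    X=C@EX;Yy=C@EY;m=(abs(X-.684)<.035)&(abs(Yy-.0445)<.035);P=C[m];A=np.c_[P[:,:2],np.ones(len(P))];k=np.linalg.lstsq(A,P[:,2],rcond=None)[0];print(n,"h",np.median(P[:,2]).round(4),"tilt",k[:2].round(3))
    # before/after change
    d0=np.load(f"pics/{n}0.npy");ch=(cv2.medianBlur(abs(d-d0).astype(np.float32),5)>.012)
    cc=cv2.connectedComponentsWithStats(ch.astype(np.uint8));print([(s[4],c.round().tolist()) for s,c in zip(cc[2][1:],cc[3][1:]) if s[4]>15])
```

```text
scene panel [[0.7351, -0.0025], [0.7332, 0.0869]] deck [[0.7414, -0.0629], [0.7375, 0.2525]] slopes -0.022 -0.012 gap to panel [0.0055 0.0064]
side panel [[0.7267, 0.0897], [0.7228, 0.0046]] deck [[0.7279, 0.2583], [0.7326, -0.0554]] slopes 0.045 -0.015 gap to panel [0.0038 0.0089]
scene h 0.0326 tilt [-0.007 -0.   ]
[(np.int32(3514), [87.0, 47.0]), (np.int32(1757), [121.0, 38.0]), (np.int32(9336), [239.0, 53.0]), (np.int32(18), [313.0, 2.0]), (np.int32(18), [361.0, 1.0]), (np.int32(22), [145.0, 6.0]), (np.int32(486), [334.0, 28.0]), (np.int32(243), [356.0, 21.0]), (np.int32(26), [338.0, 30.0]), (np.int32(281), [375.0, 52.0]), (np.int32(564), [332.0, 56.0]), (np.int32(23), [355.0, 55.0]), (np.int32(66), [356.0, 67.0]), (np.int32(158), [378.0, 74.0]), (np.int32(27), [347.0, 70.0]), (np.int32(354), [139.0, 102.0]), (np.int32(97), [153.0, 112.0]), (np.int32(61), [98.0, 117.0]), (np.int32(41), [38.0, 128.0]), (np.int32(26), [39.0, 136.0]), (np.int32(41), [48.0, 148.0]), (np.int32(858), [260.0, 213.0]), (np.int32(878), [306.0, 247.0])]
side h 0.0316 tilt [-0.002 -0.003]
[(np.int32(74), [2
[... 1328 characters left out ...]
nt32(29), [261.0, 86.0]), (np.int32(31), [159.0, 90.0]), (np.int32(29), [173.0, 91.0]), (np.int32(23), [255.0, 89.0]), (np.int32(125), [219.0, 98.0]), (np.int32(25), [125.0, 96.0]), (np.int32(98), [236.0, 100.0]), (np.int32(26), [279.0, 96.0]), (np.int32(17), [165.0, 100.0]), (np.int32(405), [201.0, 115.0]), (np.int32(119), [172.0, 113.0]), (np.int32(20), [411.0, 109.0]), (np.int32(31), [158.0, 111.0]), (np.int32(16), [421.0, 114.0]), (np.int32(41), [158.0, 128.0]), (np.int32(27), [143.0, 137.0]), (np.int32(19), [131.0, 142.0]), (np.int32(659), [517.0, 207.0]), (np.int32(711), [241.0, 208.0]), (np.int32(1056), [305.0, 240.0]), (np.int32(275), [554.0, 253.0]), (np.int32(251), [536.0, 248.0])]
```

View pics/wf.png

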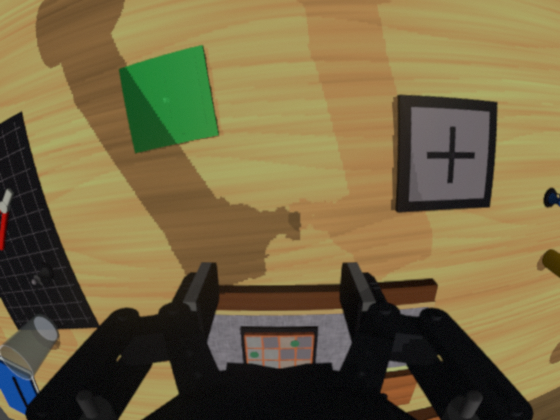

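```bash
python3 - <<'E'
from h import *
for n,f in(("scene","sf"),("side","df")):
    p=cv2.imread(f"pics/{f}.png");p=cv2.resize(p,None,fx=8,fy=8,interpolation=cv2.INTER_CUBIC)
    # fit grout lattice orientation: terracotta mask rectified on plane z=.032
    s=4000;u,v=np.meshgrid(np.arange(-60,60,.25),np.arange(-60,60,.25)) # mm: u along EY, v along EX
    ctr=(.684,.0445);P=(ctr[0]+v/1000)[...,None]*EX+(ctr[1]+u/1000)[...,None]*EY;P[...,2]=.032
    uv=proj(n,P.reshape(-1,3)).reshape(P.shape[:2]+(2,)).astype(np.float32)*8+3.5
    r=cv2.remap(p,uv[...,0],uv[...,1],1);cv2.imwrite(f"pics/rect_{n}.png",r[::-1,::-1])
E
python3 -c "
import cv2,numpy as np
a=cv2.imread('pics/rect_scene.png');b=cv2.imread('pics/rect_side.png');a=a[:,:400] if 0 else a
cv2.imwrite('pics/rect.png',cv2.resize(np.hstack([a,b]),(800,400)))"
```

```text
(no output)
```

View pics/rect.png

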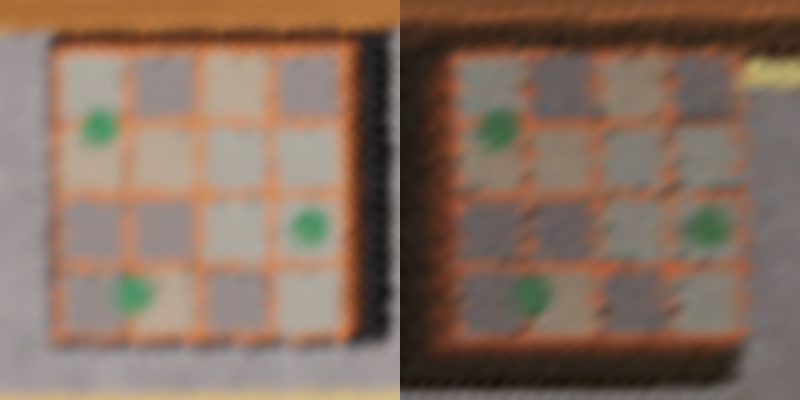

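The rectified views show the panel parallel to the rail, with only a narrow rim strip between them, so it's square and flush. Away from the arm, I see no change at the figures, glue, glass or nippers. Handing in.

Run:
```python
from h import *
print(sense()["time_s"]);print(finish_job())
```

```text
35.5833
the job is handed in; nothing more can be done
None
```

The base is paved side up on the board and against the rail, and I handed the job in at 35.6 s. No verdict is reported.

**What I did:** I pushed the small grey base square to the lip with two spread fingertips. Then I tipped it up by pressing it against the lip while raising the fingers, and nudged it past vertical so it dropped onto the board. Last, I slid it to the rail, pressed with about 8 N and backed off. The highest wrist force I read was about 10 N.

**Last checks:**
- **Flatness:** its top stands about 32 mm above the table, as it should, and is flat within 0.01 rad in both views.
- **Against the rail:** in the scene view the panel edge is 5.5 to 6.4 mm from the rail, where 6 mm means flush. The push also stopped within about 1 mm of where I predicted.
- **Everything else:** I saw nothing disturbed apart from the base, but I did not measure the figures, glue, glass and nippers one by one.

**What disagreed:**
- **Side view of the rail gap:** hand-picked pixels there gave 3.8 to 8.9 mm, which would mean a slight skew. I put that down to its resolution, because the straightened views from both cameras showed the panel parallel to the rail.
- **Fingertip position:** at 60 mm opening the fingers touched the table with the TCP at −16.5 mm. That does not fit the stated 25 mm ahead of the TCP, so I used the height I felt.

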